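# Free the scale plate and hang it on the hook, scale outward

## Task

Swing the lever of the eccentric keeper on the storage block round to its stop, so that the graduated scale plate is free to slide out, and lift the plate up out of its slot. Hang it by its window on the hook of the stand, straight and still, with the graduated face pointing outward, that is the way the hook points, away from the post. Leave the lever open and the bottle, the slide box and the dish where they are.

Things in the scene. Friction and masses are not known exactly. Their poses are not given: they have to be found in the camera images.
- block: Slate-grey storage block fixed to the bench, 80 x 124 mm, 44 mm high, with an upright slot (11 x 104 mm, floor 8 mm above the bench) in which the scale plate stands. Origin on the bench under the slot's middle; y along the slot, x across it (block from x = -45 to +35 mm), z up. Place and yaw vary; it may stand left or right of the hook stand.
- keeper (a joint): Turn of the eccentric keeper: steel disc with a lever on top of the block, on a vertical axis. At the start 0 to 0.3 rad: the disc lies 3 mm above a shoulder of the plate's foot and bars lifting; at 0 the lever points along the block's +y. Grows anticlockwise from above, lever going to the block's -x; stop at 1.7, plate free from 1.4. Friction 0.1 N m; stays where left.
- keeper_axis (a point): Point on the keeper's turning axis (x = -22, y = +42 mm of the block), on top of the lever, 60 mm above the bench. The disc is 28 mm across, its centre 11 mm off this axis.
- keeper_pin (a point): Top centre of the upright white round pin at the lever's end: 12 mm thick, 60 mm tall (from 60 to 120 mm above the bench), 55 mm from the turning axis. It is in line with the axis along the lever.
- gauge: Graduated scale plate: aluminium, 8 mm thick, 132 mm tall, 0.16 kg; foot 100 mm wide, 34 mm tall, the rest 56 mm wide. Origin mid lower edge; z up, y along the width, x out of the graduated face (two white panels with black lines, on the top tab and below the window); the other face is plain metal. Starts upright in the slot, 8 mm above the bench, axes parallel to the block's.
- gauge_eye (a point): Apex of the plate's window, mid thickness, 102 mm above its lower edge: the point that rests on the hook. The window is 34 mm wide and reaches 34 mm down from here; its upper edge is an inverted V falling 20 degrees to each side. Axes as the plate's.
- gauge_top (a point): Middle of the plate's upper edge, 30 mm above gauge_eye. Between them is a solid tab, 56 mm wide, 8 mm thick, to grip across its thickness from above. Axes as the plate's.
- hook_stand: Hook stand fixed to the bench: white base 150 x 100 x 14 mm, post 14 mm thick at x = -55 mm, level round arm 8 mm thick from the post along +x, top 170 mm above the bench (the post is no higher), upturned end at x = +60 mm, top at 182 mm. Origin on the bench under the arm's middle; x is the way the hook points (outward), z up. Place and yaw vary.
- hook_seat (a point): Point on top of the hook's arm halfway between post and upturned end, 170 mm above the bench.
- hook_tip (a point): Top of the upturned end of the hook, 182 mm above the bench, 60 mm from the hook seat in the outward direction.
- oil_bottle: Small amber bottle with black cap, 32 mm across, 70 mm tall, standing; origin under its foot. Bystander.
- slide_box: Closed grey slide box 85 x 60 x 30 mm; origin under its centre. Bystander.
- dish: Shallow white dish 80 mm across, 16 mm high; origin under its centre. Bystander.
There are look-alikes about, which are no part of the job. Leave any brown look-alike of the gauge alone. Several things have the shape of the block; the one meant has the colours described above.

How it is judged (in metres and radians):
On the way, in this order (a step that is already met when the one before it is completed fails the run):
1. the keeper's lever has been turned open (beyond 1.4 rad) (value of joint keeper above 1.4 rad), for 0.2 s.
2. the scale plate has been lifted out of the slot (z of gauge in the frame of block above 0.046 m), for 0.2 s.
At the end, for the whole second after the job is handed in: The plate hangs at rest by its window on the arm, apex within 8 mm of its midline and 6 mm of its top, within 0.15 rad of upright, graduated face outward (hook tip on that side), square to the arm within 0.3 rad; the keeper stands open beyond 1.4 rad (x of gauge_eye in the frame of hook_stand between -0.048 and 0.056 m and y of gauge_eye in the frame of hook_stand between -0.008 and 0.008 m and z of gauge_eye in the frame of hook_stand between 0.164 and 0.177 m and x of hook_tip in the frame of gauge above 0.002 m and angle between the x axis of gauge and the x axis of hook_stand, either way round below 0.3 rad and angle between gauge's own z axis and vertical below 0.15 rad and contact force between gauge and hook_stand above 0.4 N and linear speed of gauge below 0.03 m/s and angular speed of gauge below 0.3 rad/s and value of joint keeper above 1.4 rad); the robot touches nothing.
It fails at once if the oil bottle is displaced by more than 30 mm (distance of oil_bottle from where it was at the start of the episode above 0.03 m).
It fails at once if the slide box is displaced by more than 30 mm (distance of slide_box from where it was at the start of the episode above 0.03 m).
It fails at once if the dish is displaced by more than 30 mm (distance of dish from where it was at the start of the episode above 0.03 m).
It also fails if it takes over 62 s, if anything falls off the work surface, if the arm or the gripper's body presses on something with over 40 N, if the wrist force passes 120 N, or if a joint passes its speed limit or range.

## Robot

A 6-joint arm with a two-finger parallel gripper is mounted at the origin on the work surface. World frame = base frame: x ahead of the robot, y to its left, z up, the work surface at z = 0. Lengths are in mm, angles in degrees, forces in N, time in s.
With the tool pointing down it reaches from about 300 to 850 mm from the base axis. Payload 4.2 kg.
Tool frame: the origin (TCP) lies between the finger pads; the fingertips stand ahead of it and the grasp point (between the pads) lies 3 mm ahead of it (nose_length is the z of the fingertips in the tool frame, in mm); z points along the fingers, y is the line along which they close (so a half turn about z gives the same grasp; the last joint's range is limited). The gripper opens to 91 mm and grips with 3 to 60 N. Pads are 32 mm wide; open, the fingers measure 118 mm over their backs; the gripper's body (76 mm by 178 mm) begins 60 mm behind the grasp point.
Start: joints at [72.365, 18.312, 89.639, -0, 72.044, -1.146], TCP at [163.211, 551.365, 235.976] pointing down, gripper open.
Joint ranges: [-177.97, 177.97], [-48.28, 115.42], [12.27, 149.76], [-77.06, 257.06], [2.81, 150.46], [-146.56, 146.56]. Speed limits (degrees/s): [147.25, 147.25, 180, 180, 180, 180].

## Interface

Orientations are given as [roll, pitch, yaw] about the fixed x, y, z axes, in that order (R = Rz(yaw) Ry(pitch) Rx(roll)).
In Python, from workcell import state, grab_frame, camera_params, job_done, nose_length gives the robot as it stands.
- The arm moves only by the tool step_arm, never from a script. Its argument "plan" is a list that holds one entry, the list of rows, each a list of 5 numbers: the shift along the tool's x, y, z in cm, then the turn about the tool's z in rad, then the opening, from 0 (shut) to 1 (fully open). In form: [[[x, y, z, turn, gripper], ...]]. A call has 1 to 20 rows; each row is the pose to reach, as a shift and turn from the pose commanded when the call began, along the tool's axes at that moment; what a row does not reach only later rows make up. A row lasts 1/8 s, in which the tool goes at most 62.5 mm and 10.7 degrees, less where a joint would pass 70% of its speed; a pose out of reach is approached as far as the arm can. A call with a gripper value outside its range is refused whole. The fingers move at their own pace and stop on an object; "newtons" is the grip in N (left out, the last holds). Time passes only in rows, so rows that repeat a pose let the fingers close. It gives the time, the measured TCP pose, the force, the opening and the grip force at its end, in the units of the state.
- state(): the state, without advancing time (a new reading comes with each control period).
- grab_frame(name): name is "scene" or "top"; returns the picture (420x560x3 uint8, blue, green, red); there is no depth.
- camera_params(name): a dict with "camera_matrix" (3x3 intrinsics, pixels), "R" (3x3) and "t" (3): a world point X has camera coordinates R X + t. Camera axes: x right, y down, z forward; pixel columns grow to the right and rows downward; lengths in mm; the calibration is good to about 2 mm. A picture is of the moment at which its call begins. camera_params takes no time and is no camera call.
- job_done(): hands the job in; it is judged then, once.
The state is a dict: "time_s": time; "qpos": joint angles; "qvel": joint speeds; "effort": joint torques, N m; "ee_pos": TCP position; "ee_rot": TCP orientation; "force": force on the tool from outside, world axes, zero at the start; "torque": the same for the moment, N m; "gripper_width": finger opening in mm; "gripper_force": force on a finger pad.
Only numpy, scipy, OpenCV 4.12 (cv2) and the standard library are available. Lean on these libraries where they do the work, as an engineer would, in place of code of your own. Each camera call takes 0.05 s, during which the arm holds its last target. There are 200 camera calls.

## Working session

There is one attempt and no reset: what is moved stays moved. The work goes in short steps, Python scripts to look and compute and a tool call to move; the robot and the scene stay as the last step left them, time stands still between calls to the robot, and variables do not carry over. Pictures are saved under pics/ and viewed, at most 10 in all, crops included, and the job is handed in when it is done.

Besides the shell and the picture viewer there is one more tool, called as a command line: name --argument value ..., lists and objects as JSON in quotes. step_arm: Moves the arm, as the interface text tells. Its arguments: {"type":"object","properties":{"plan":{"type":"array","items":{"type":"array","items":{"type":"array","items":{"type":"number"}}}},"newtons":{"type":"number"}},"required":["plan"]}

```bash
mkdir -p pics; ls; python3 - <<'E'
from workcell import *
import cv2
for n in("scene","top"):
    cv2.imwrite(f"pics/{n}0.png",grab_frame(n))
    p=camera_params(n);print(n,p)
s=state();print(s);print(nose_length() if callable(nose_length) else nose_length)
E
```

```text
pics
scene {'camera_matrix': array([[443.6308031 ,   0.        , 279.45929088],
       [  0.        , 443.6308031 , 219.70742423],
       [  0.        ,   0.        ,   1.        ]]), 'R': array([[-0.75938026,  0.65059464,  0.00825988],
       [ 0.44056804,  0.52349411, -0.72928302],
       [-0.47879162, -0.5501641 , -0.6841623 ]]), 't': array([ 502.51578431, -121.87208009, 1235.21049336])}
top {'camera_matrix': array([[445.85567167,   0.        , 277.88978263],
       [  0.        , 445.85567167, 205.78714911],
       [  0.        ,   0.        ,   1.        ]]), 'R': array([[-8.59483651e-02, -9.96299485e-01,  4.63763167e-04],
       [-9.73700527e-01,  8.39002077e-02, -2.11820769e-01],
       [ 2.10998014e-01, -1.86572153e-02, -9.77308419e-01]]), 't': array([ -43.14212019,  618.63417633, 1057.76908389])}
{'time_s': 0.1, 'qpos': array([ 7.23628511e+01,  1.83481211e+01,  8.97002515e+01, -7.17300537e-04,
        7.20433360e+01, -1.14494074e+00]), 'qvel': array([-0.01106241,  0.08381447, -0.12636041,  0.16095122, -0.15745179,
       -0.0352636 ]), 'effort': array([-8.82079294e-04, -4.13334954e+01, -2.32508272e+01,  7.26769399e-02,
        4.22174844e-02, -7.05621869e-05]), 'ee_pos': array([163.09994497, 550.94487288, 235.19722845]), 'ee_rot': array([-1.79908296e+02, -1.15061848e-03,  1.63508013e+02]), 'force': array([ 0.30707599, -1.19175647,  0.25210739]), 'torque': array([0.02815278, 0.01293899, 0.01856465]), 'gripper_force': 0.0, 'gripper_width': 91.11244238568052}
22.0
```

View pics/scene0.png

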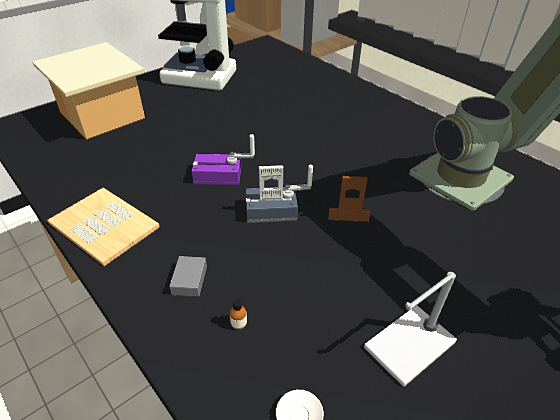

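View pics/top0.png

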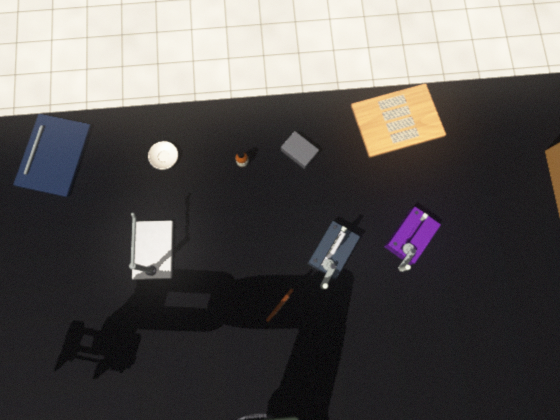

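Candidates for the block: slate-grey at top (335,250) / scene (272,204), holding the aluminium plate; purple look-alike at top (413,237). The slate-grey one fits the description. The brown plate at top (281,304) is the decoy. In the top view the stand is at (152,250), with the arm running from about (135,265) to (133,215). I'll confirm with enlarged crops.

```bash
python3 - <<'E'
import cv2,numpy as np
t=cv2.imread("pics/top0.png");s=cv2.imread("pics/scene0.png")
a=cv2.resize(t[215:295,295:375],(400,400),interpolation=cv2.INTER_CUBIC)
b=cv2.resize(s[150:230,240:320],(400,400),interpolation=cv2.INTER_CUBIC)
cv2.imwrite("pics/blk.png",np.hstack([a,b]))
a=cv2.resize(t[205:285,110:190],(400,400),interpolation=cv2.INTER_CUBIC)
b=cv2.resize(s[265:385,360:460],(400,480),interpolation=cv2.INTER_CUBIC)
c=np.zeros((480,800,3),np.uint8);c[:400,:400]=a;c[:,400:]=b
cv2.imwrite("pics/stand.png",c)
E
```

```text
(no output)
```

View pics/blk.png

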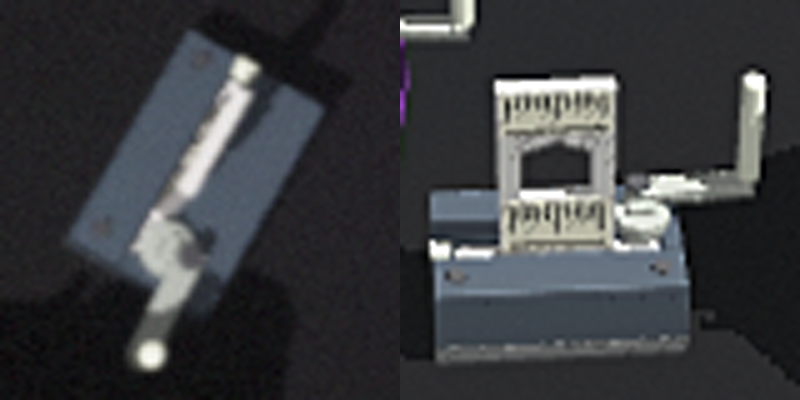

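View pics/stand.png

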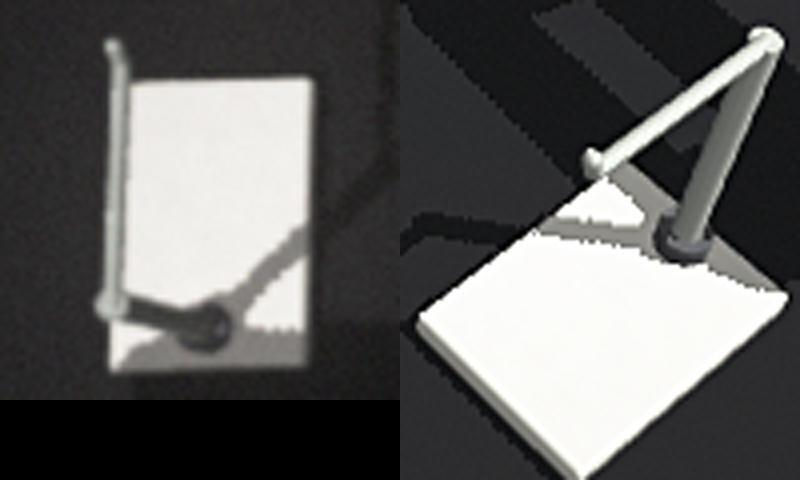

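The crops confirm it: the slate-grey block has a steel keeper with a white pin, and the graduated face points toward the scene camera (block +x). Pin top is at top (325,286) / scene (311,165). Next I fit both poses.

```bash
cat > h.py <<'E'
import numpy as np
from scipy.optimize import least_squares
from workcell import *
P={n:camera_params(n) for n in("top","scene")}
def proj(n,X):
    p=P[n];c=np.atleast_2d(X)@np.asarray(p["R"]).T+p["t"];q=c@np.asarray(p["camera_matrix"]).T
    return q[:,:2]/q[:,2:]
def unp(n,uv,z):
    p=P[n];R=np.asarray(p["R"]);d=R.T@np.linalg.inv(p["camera_matrix"])@[*uv,1];C=-R.T@p["t"]
    return C+d*(z-C[2])/d[2]
def world(b,X):
    c,s=np.cos(b[2]),np.sin(b[2]);return np.array([b[0]+c*X[0]-s*X[1],b[1]+s*X[0]+c*X[1],X[2]])
def px(uv,o,k):return (np.array(uv)+.5)/k-.5+o
def tool(dx,dy):  # world shift (mm) to tool x,y cm
    y=np.radians(state()["ee_rot"][2]);return np.round([(np.cos(y)*dx+np.sin(y)*dy)/10,(np.sin(y)*dx-np.cos(y)*dy)/10],2)
E
python3 - <<'E'
from h import *
T,S=np.array([295,215]),np.array([240,150])
pin=lambda th:(-22-55*np.sin(th),42+55*np.cos(th),120)
B=[("top",px((190,28),T,5),(35,-62,44)),("top",px((328,105),T,5),(-45,-62,44)),("top",px((65,242),T,5),(35,62,44)),
("top",px((152,354),T,5),None),("scene",px((755-400,76),S,5),None),
("scene",px((97,79),S,5),(4,-28,140)),("scene",px((217,79),S,5),(4,28,140)),
("scene",px((37,358),S,5),(35,-62,0)),("scene",px((290,349),S,5),(35,62,0))]
f=lambda b:np.array([proj(n,world(b,X if X else pin(b[3])))[0]-u for n,u,X in B]).ravel()
r=least_squares(f,[500,150,1.1,.1]);print("block",r.x,np.degrees(r.x[2]));print(f(r.x).reshape(-1,2).round(1).tolist())
b=r.x;print("pin",world(b,pin(b[3])),"axis",world(b,(-22,42,60)),"eye",world(b,(0,0,110)))
print("pin tri z120",unp("top",B[3][1],120),unp("scene",B[4][1],120))
T,S=np.array([110,205]),np.array([360,265])
H=[("top",px((110,42),T,5),(60,0,182)),("top",px((111,303),T,5),(-55,0,170)),("top",px((312,77),T,5),(75,-50,14)),("top",px((310,365),T,5),(-75,-50,14)),("top",px((110,370),T,5),(-75,50,14)),
("scene",px((193,152),S,4),(60,0,182)),("scene",px((366,38),S,4),(-55,0,170)),("scene",px((18,320),S,4),(75,-50,14)),("scene",px((388,297),S,4),(-75,50,14)),("scene",px((183,478),S,4),(75,50,14))]
f=lambda b:np.array([proj(n,world(b,X))[0]-u for n,u,X in H]).ravel()
r=least_squares(f,[500,500,0]);print("stand",r.x,np.degrees(r.x[2]));print(f(r.x).reshape(-1,2).round(1).tolist())
h=r.x;print("seat",world(h,(0,0,170)))
print("tip",world(h,(60,0,182)),unp("top",H[0][1],182),unp("scene",H[5][1],182))
np.save("b.npy",b);np.save("hk.npy",h)
E
```

```text
block [ 4.95518969e+02 -2.26016805e+02  9.54018087e-01  9.50707375e-04] 54.66120998066184
[[0.4, 0.6], [0.4, 0.9], [1.4, -0.2], [0.3, 0.3], [0.0, 0.7], [-0.0, 2.3], [0.2, 1.2], [0.2, 0.7], [-0.4, -0.3]]
pin [ 403.63634456 -187.90011753  120.        ] axis [ 448.53260892 -219.67000023   60.        ] eye [ 495.51896933 -226.01680533  110.        ]
pin tri z120 [ 404.34183253 -187.29063533  120.        ] [ 401.78020982 -190.01895741  120.        ]
stand [ 5.38517552e+02  2.36912483e+02 -4.85481210e-02] -2.781602437996777
[[0.5, 0.4], [0.4, 0.0], [-0.2, -0.4], [-0.6, -0.3], [0.2, 0.2], [0.3, 1.0], [0.1, -0.0], [-0.5, -0.7], [0.6, -0.6], [-0.4, 0.2]]
seat [538.51755216 236.91248254 170.        ]
tip [598.44685845 234.00073939 182.        ] [599.35739235 235.0570668  182.        ] [597.27877436 232.47655545 182.        ]
```

step_arm --plan '[[[-2.69,-2.86,0,0.1735,0.6],[-5.39,-5.73,0,0.347,0.6],[-8.08,-8.59,0,0.5206,0.6],[-10.78,-11.45,0,0.694,0.6],[-13.47,-14.3,0,0.8676,0.6],[-16.16,-17.18,0,1.041,0.6],[-18.86,-20.04,0,1.2147,0.6],[-21.55,-22.9,0,1.388,0.6],[-24.25,-25.77,0,1.562,0.6],[-26.94,-28.63,0,1.735,0.6],[-28.65,-32.17,0,1.909,0.6],[-30.36,-35.71,0,2.082,0.6],[-32.07,-39.25,0,2.256,0.6],[-33.78,-42.79,0,2.429,0.6],[-35.49,-46.33,0,2.603,0.6],[-37.2,-49.87,0,2.776,0.6],[-38.91,-53.41,0,2.95,0.6],[-40.62,-56.95,0,3.123,0.6],[-42.33,-60.49,0,3.297,0.6],[-44.04,-64.02,0,3.4706,0.6]]]'

```text
time_s: 2.6
ee_pos: [403.6, -188.7, 235.6]
ee_rot: [-180.0, 0.0, -35.7]
force: [0.3, -0.7, -0.0]
gripper_width: 54.5
gripper_force: 0.0
```

step_arm --plan '[[[0,0,4,0,0.6],[0,0,8,0,0.6],[0,0,11,0,0.6],[0,0,14.2,0,0.6],[0,0,14.2,0,0.3],[0,0,14.2,0,0.25],[0,0,14.2,0,0.25],[0,0,14.2,0,0.25]]]'

```text
time_s: 3.6
ee_pos: [404.3, -187.7, 94.9]
ee_rot: [-180.0, -0.1, -35.3]
force: [0.3, -0.8, 0.0]
gripper_width: 23.1
gripper_force: 0.0
```

```bash
python3 - <<'E'
from h import *
import cv2
t=grab_frame("top");s=grab_frame("scene")
cv2.imwrite("pics/p1.png",np.hstack([cv2.resize(t[205:305,285:385],(400,400),interpolation=3),cv2.resize(s[130:230,240:340],(400,400),interpolation=3)]))
b=np.load("b.npy");st=state();e=st["ee_pos"];print(e,st["ee_rot"],st["gripper_width"])
# arc: radius 55, rotation tangent, tool frame at now
ax=world(b,(-22,42,0));y=np.radians(st["ee_rot"][2]);r0=e[:2]-ax[:2]
print(np.linalg.norm(r0))
for k in range(1,13):
    a=k*1.72/12;c,n=np.cos(a),np.sin(a);d=np.array([[c,-n],[n,c]])@r0-r0
    print(tool(*d),round(-a,3))
E
```

```text
[ 404.05436841 -187.62857613   94.50803741] [-1.79985555e+02 -6.88454074e-02 -3.53365637e+01] 22.517269243195454
54.81757690633697
[0.05 0.78] -0.143
[0.21 1.55] -0.287
[0.48 2.29] -0.43
[0.85 2.98] -0.573
[1.32 3.61] -0.717
[1.87 4.17] -0.86
[2.5  4.64] -1.003
[3.19 5.02] -1.147
[3.92 5.3 ] -1.29
[4.69 5.47] -1.433
[5.47 5.52] -1.577
[6.26 5.47] -1.72
```

View pics/p1.png

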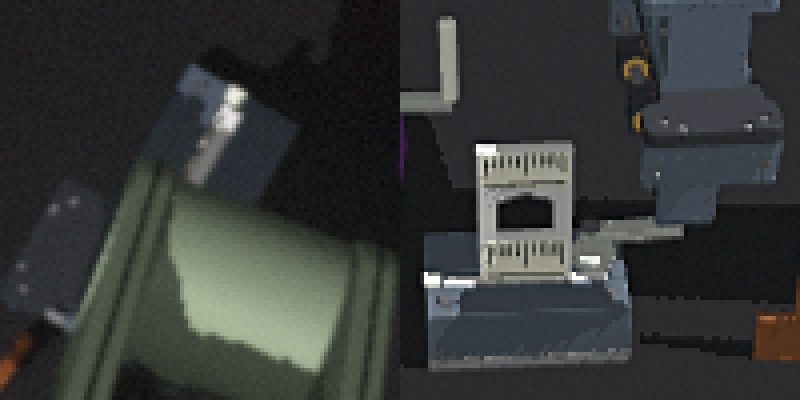

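The pin top is hidden between the fingers in the scene view, at about (685,200) in the crop, with the lever running into them, so the pin is straddled. Now swinging it along the arc.

step_arm --plan '[[[0.05,0.78,0,-0.143,0.25],[0.21,1.55,0,-0.287,0.25],[0.48,2.29,0,-0.43,0.25],[0.85,2.98,0,-0.573,0.25],[1.32,3.61,0,-0.717,0.25],[1.87,4.17,0,-0.86,0.25],[2.5,4.64,0,-1.003,0.25],[3.19,5.02,0,-1.147,0.25],[3.92,5.3,0,-1.29,0.25],[4.69,5.47,0,-1.433,0.25],[5.47,5.52,0,-1.577,0.25],[6.26,5.47,0,-1.72,0.25],[6.26,5.47,0,-1.72,0.25],[6.6,5.43,0,-1.78,0.25],[6.6,5.43,0,-1.78,0.25]]]'

```text
time_s: 5.58
ee_pos: [426.0, -269.7, 93.9]
ee_rot: [-180.0, -0.0, 66.5]
force: [0.2, 0.8, 1.3]
gripper_width: 22.7
gripper_force: 0.5
```

step_arm --plan '[[[0,0,0,0,0.35],[0,0,0,0,0.35],[0,0,-4,0,0.35],[0,0,-8,0,0.4],[0,0,-12,0,0.4],[0,0,-14,-0.17,0.5],[0,0,-14,-0.34,0.5],[0,0,-14,-0.51,0.5],[0,0,-14,-0.68,0.5],[0,0,-14,-0.85,0.5],[0,0,-14,-1.02,0.5],[0,0,-14,-1.19,0.5],[0,0,-14,-1.365,0.5],[0,0,-14,-1.365,0.5]]]'

```text
time_s: 7.32
ee_pos: [426.2, -270.0, 233.9]
ee_rot: [180.0, 0.0, 144.7]
force: [0.3, -0.6, -0.3]
gripper_width: 45.7
gripper_force: 0.0
```

```bash
python3 - <<'E'
from h import *
import cv2
t=grab_frame("top");s=grab_frame("scene")
cv2.imwrite("pics/p2.png",np.hstack([cv2.resize(t[205:285,285:365],(400,400),interpolation=3),cv2.resize(s[130:230,230:330],(400,400),interpolation=3)]))
b=np.load("b.npy");st=state();e=st["ee_pos"];print(e,st["ee_rot"],st["gripper_width"])
g=world(b,(0,0,140));print(g,tool(*(g-e)[:2]),"turn",(st["ee_rot"][2]-np.degrees(b[2])-90)/57.3)
for th in(1.4,1.7):print(proj("scene",world(b,(-22-55*np.sin(th),42+55*np.cos(th),120))))
E
```

```text
[ 426.2060673  -269.95505979  233.92482541] [1.79993784e+02 4.80643700e-03 1.44682470e+02] 45.454505620843776
[ 495.51896933 -226.01680533  140.        ] [-3.12  7.59] turn 0.00037103149650808846
[[289.28020431 153.41481933]]
[[282.66558214 153.63959142]]
```

View pics/p2.png

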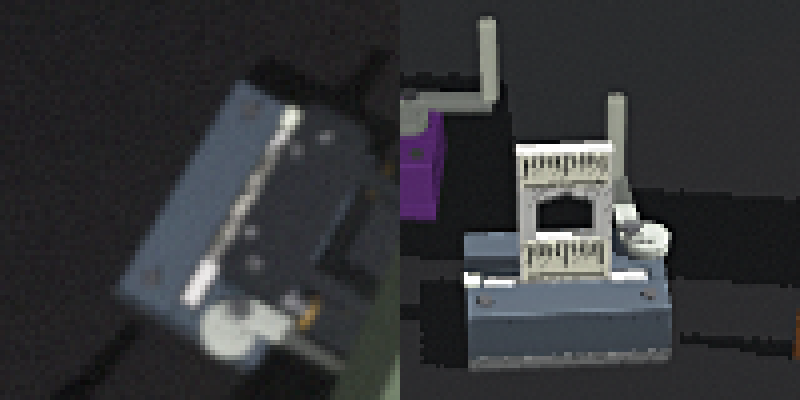

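Scene crop: pin top at (617,95), i.e. full-image (284,154), so the lever is at about 1.64 rad, open. The plate stands upright in its slot. Next the grasp.

step_arm --plan '[[[-1.1,2.5,0,0,0.5],[-2.2,5,0,0,0.5],[-3.12,7.59,0,0,0.5],[-3.12,7.59,3,0,0.5],[-3.12,7.59,6,0,0.5],[-3.12,7.59,8.5,0,0.5],[-3.12,7.59,9.85,0,0.5],[-3.12,7.59,9.85,0,0.5],[-3.12,7.59,9.85,0,0.3],[-3.12,7.59,9.85,0,0.2],[-3.12,7.59,9.85,0,0.15]]]' --newtons 25

```text
time_s: 8.8
ee_pos: [495.7, -226.0, 136.1]
ee_rot: [180.0, 0.1, 144.8]
force: [-0.2, -0.2, 0.3]
gripper_width: 18.9
gripper_force: 0.0
```

```bash
python3 - <<'E'
from h import *
import cv2
t=grab_frame("top");s=grab_frame("scene")
cv2.imwrite("pics/p3.png",cv2.resize(s[130:220,220:340],(800,600),interpolation=3))
b=np.load("b.npy");st=state();print(st)
# expected pixels: tips, plate top corners
for X in((4,-28,140),(4,28,140),(0,0,110)):print(proj("scene",world(b,X)))
E
```

```text
{'time_s': 8.9, 'qpos': array([-2.57235979e+01,  2.04018445e+01,  1.02134503e+02,  5.44437563e-03,
        5.74229393e+01, -8.05758312e+01]), 'qvel': array([-0.12333616,  0.20774479,  0.12202692, -0.02480228, -0.00729896,
       -0.03391491]), 'effort': array([-2.78315769e-03, -4.01711261e+01, -2.01763684e+01, -1.92020478e-02,
        7.77689391e-02,  8.93533033e-04]), 'ee_pos': array([ 495.56325946, -225.95700299,  135.79304863]), 'ee_rot': array([1.79988806e+02, 3.94119735e-02, 1.44849300e+02]), 'force': array([ 0.06367108, -0.07722344,  0.23482474]), 'torque': array([-0.07305281, -0.03544614,  0.00513475]), 'gripper_force': 0.0, 'gripper_width': 14.19015328174305}
[[258.97290077 167.74115696]]
[[283.17352743 166.57553475]]
[[271.02422404 176.44722808]]
```

View pics/p3.png

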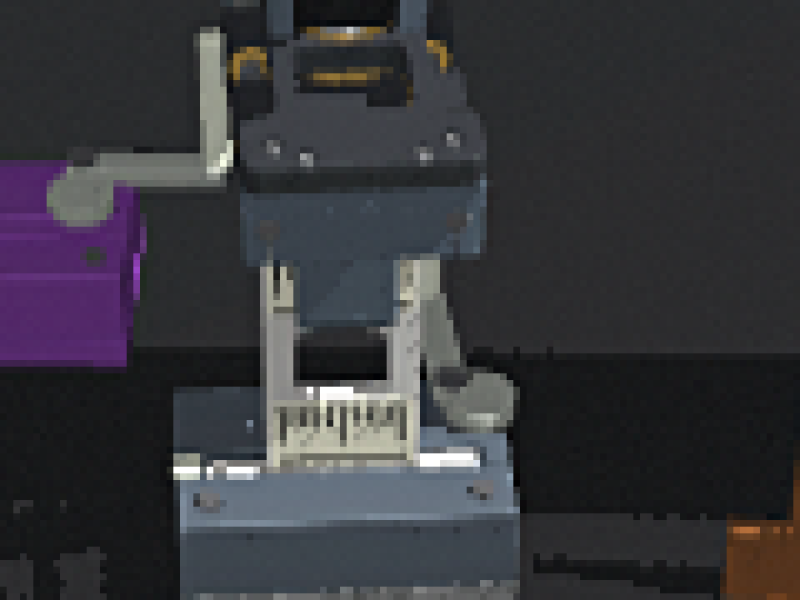

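The finger spans crop u 297–395 against the plate's 262–420, so it's centred to about 2 mm. The lever is clear. Closing and lifting.

step_arm --plan '[[[0,0,0,0,0.05],[0,0,0,0,0],[0,0,0,0,0],[0,0,0,0,0],[0,0,-1,0,0],[0,0,-2,0,0],[0,0,-3.5,0,0],[0,0,-5,0,0],[0,0,-7,0,0],[0,0,-9,0,0],[0,0,-11,0,0],[0,0,-12,0,0],[0,0,-12,0,0],[0,0,-12,0,0]]]' --newtons 30

```text
time_s: 10.65
ee_pos: [494.9, -225.7, 254.7]
ee_rot: [-180.0, -0.1, 144.9]
force: [0.0, -0.2, -2.6]
gripper_width: 8.2
gripper_force: 30.0
```

```bash
python3 - <<'E'
from h import *
import cv2
s=grab_frame("scene")
cv2.imwrite("pics/p4.png",cv2.resize(s[90:210,220:380],(800,600),interpolation=3))
b=np.load("b.npy");h=np.load("hk.npy");st=state();e=st["ee_pos"];print(e,st["ee_rot"],st["gripper_width"],st["force"])
dz=e[2]-135.6
K=np.array([(4,-28,140),(4,28,140),(4,-50,8),(4,50,8),(4,-50,42),(4,50,42),(4,0,110)],float)
for X in K:X=X+[0,0,dz];print(X,((proj("scene",world(b,X))[0]-[220,90]+.5)*5-.5).round())
for xs in(100,5):
    w=world(h,(xs,0,0));print(xs,w,tool(*(w-e)[:2]))
print("turn",np.degrees(b[2]-h[2]))
print("bottle",unp("top",(242,160),35))
E
```

```text
[ 494.92202016 -225.71449736  254.55229772] [-1.79978817e+02 -1.05717375e-01  1.44856416e+02] 7.739254172393363 [ 0.39114245  0.22378188 -2.23680806]
[  4.         -28.         258.95229772] [190. 164.]
[  4.          28.         258.95229772] [322. 158.]
[  4.         -50.         126.95229772] [150. 416.]
[  4.          50.         126.95229772] [364. 405.]
[  4.         -50.         160.95229772] [147. 356.]
[  4.          50.         160.95229772] [366. 345.]
[  4.           0.         228.95229772] [257. 222.]
100 [638.39972931 232.05957728   0.        ] [14.62 45.69]
5 [543.51166102 236.66983728   0.        ] [22.64 40.61]
turn 57.44281241865861
bottle [751.3446931 -12.5759362  35.       ]
```

View pics/p4.png

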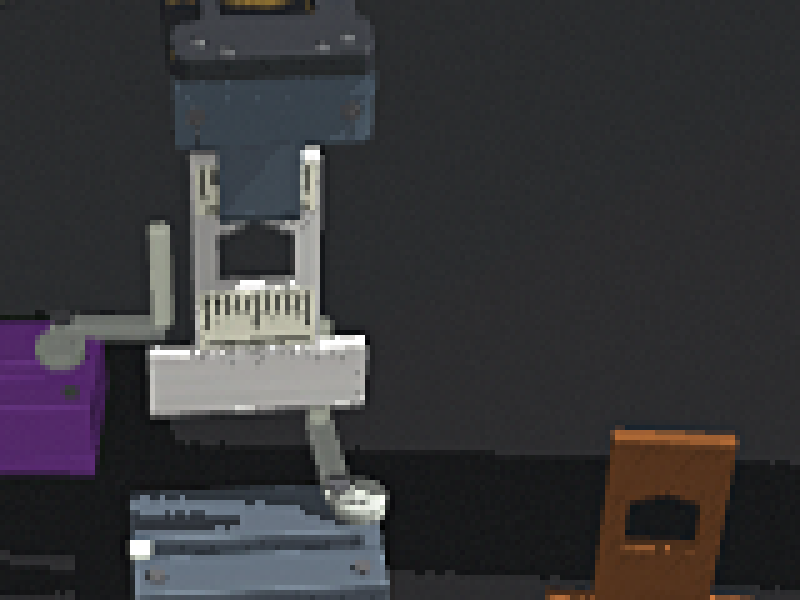

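The lifted plate matches the prediction to about 2 crop pixels (foot corners (149,416) and (365,403)), so it's held straight and centred. Carrying it to 100 mm outside the hook.

step_arm --plan '[[[0.5,1.5,0,0.06,0],[1.4,4.2,0,0.18,0],[2.4,7.5,0,0.32,0],[3.6,11.2,0,0.47,0],[4.9,15.2,0,0.62,0],[6.2,19.3,0,0.76,0],[7.5,23.5,0,0.88,0],[8.8,27.6,0,0.96,0],[10.1,31.6,0,1.0,0],[11.3,35.4,0,1.006,0],[12.5,39,0,1.006,0],[13.4,41.9,1,1.006,0],[14.1,44,2.2,1.006,0],[14.5,45.3,3.4,1.006,0],[14.62,45.69,4.1,1.006,0],[14.62,45.69,4.1,1.006,0],[14.62,45.69,4.1,1.006,0],[14.62,45.69,4.1,1.006,0]]]'

```text
time_s: 12.95
ee_pos: [639.1, 231.3, 215.3]
ee_rot: [179.9, -0.0, 87.2]
force: [-0.4, 0.4, -2.6]
gripper_width: 7.7
gripper_force: 30.0
```

```bash
python3 - <<'E'
from h import *
import cv2
s=grab_frame("scene")
cv2.imwrite("pics/p5.png",cv2.resize(s[220:385,320:540],(800,600),interpolation=3))
h=np.load("hk.npy");st=state();e=st["ee_pos"];print(e,st["ee_rot"],st["gripper_width"],st["force"])
for xs in(50,5):
    w=world(h,(xs,0,0));print(xs,w,tool(*(w-e)[:2]))
k=800/220
for X in((104,-28,218),(104,28,218),(104,0,188),(60,0,182),(104,-50,86),(104,50,86)):print(X,((proj("scene",world(h,X))[0]-[320,220]+.5)*k-.5).round())
E
```

```text
[639.05561017 231.41818072 215.23546298] [ 1.79936799e+02 -2.63029101e-02  8.71777078e+01] 7.441174582112261 [-0.29215444 -0.21656784 -2.61740227]
50 [588.45864073 234.48602991   0.        ] [ 0.06 -5.07]
5 [543.51166102 236.66983728   0.        ] [ 0.05 -9.57]
(104, -28, 218) [217. 262.]
(104, 28, 218) [323. 353.]
(104, 0, 188) [255. 350.]
(60, 0, 182) [322. 305.]
(104, -50, 86) [138. 404.]
(104, 50, 86) [300. 559.]
```

View pics/p5.png

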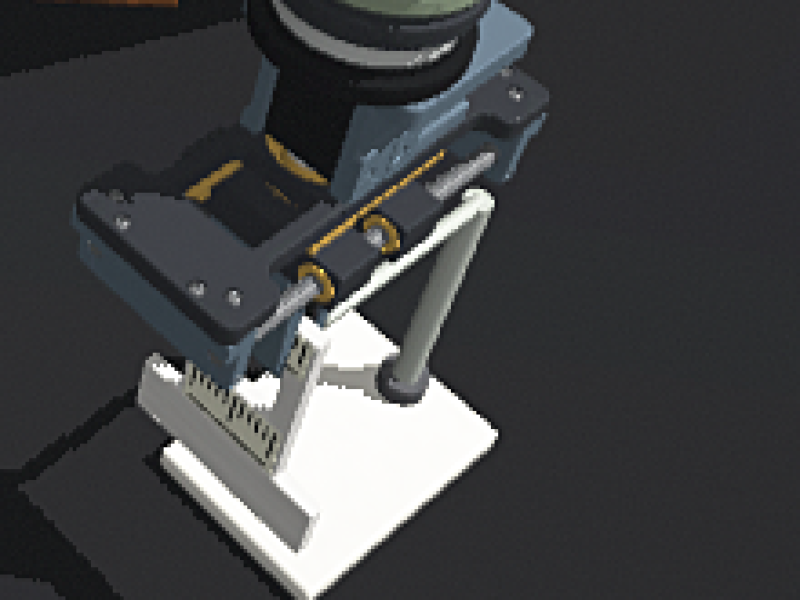

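The plate faces outward and is aligned with the hook: foot corners (140,385) and (300,550) agree with the prediction. Now threading it over the tip.

step_arm --plan '[[[0,-1,0,0,0],[0.02,-2,0,0,0],[0.04,-3,0,0,0],[0.05,-4,0,0,0],[0.05,-5,0,0,0],[0.05,-6,0,0,0],[0.05,-7,0,0,0],[0.05,-8,0,0,0],[0.05,-9,0,0,0],[0.05,-9.57,0,0,0],[0.05,-9.57,0,0,0],[0.05,-9.57,0,0,0]]]'

```text
time_s: 14.5
ee_pos: [543.6, 237.1, 214.5]
ee_rot: [180.0, -0.0, 87.2]
force: [0.1, 0.3, -2.9]
gripper_width: 8.0
gripper_force: 30.0
```

step_arm --plan '[[[0,0,0.5,0,0],[0,0,1,0,0],[0,0,1.4,0,0],[0,0,1.6,0,0],[0,0,1.7,0,0],[0,0,1.7,0,0],[0,0,1.7,0,0]]]'

```text
time_s: 15.38
ee_pos: [543.4, 237.1, 197.6]
ee_rot: [180.0, -0.0, 87.2]
force: [-0.4, 0.3, -0.8]
gripper_width: 7.8
gripper_force: 30.0
```

step_arm --plan '[[[0,0,0.05,0,0],[0,0,0.1,0,0],[0,0,0.1,0,0],[0,0,0.1,0,0]]]'

```text
time_s: 15.88
ee_pos: [543.3, 237.0, 196.5]
ee_rot: [-180.0, -0.0, 87.2]
force: [-0.5, 0.5, -2.1]
gripper_width: 7.6
gripper_force: 30.0
```

step_arm --plan '[[[0,0,0.1,0,0],[0,0,0.15,0,0],[0,0,0.15,0,0],[0,0,0.15,0,0]]]'

```text
time_s: 16.38
ee_pos: [543.5, 237.1, 195.7]
ee_rot: [180.0, -0.0, 87.2]
force: [-1.4, 0.2, 4.8]
gripper_width: 7.9
gripper_force: 30.0
```

It's touching the arm, so release it gently.

step_arm --plan '[[[0,0,-0.05,0,0.06],[0,0,-0.05,0,0.1],[0,0,-0.05,0,0.15],[0,0,-0.05,0,0.2],[0,0,-0.05,0,0.25],[0,0,-0.05,0,0.25],[0,0,-1,0,0.25],[0,0,-2.5,0,0.25],[0,0,-4.5,0,0.25],[0,0,-7,0,0.25],[0,0,-10,0,0.25],[-5,0,-14,0,0.25],[-10,0,-14,0,0.25],[-15,0,-14,0,0.25],[-20,0,-14,0,0.25],[-20,0,-14,0,0.25],[-20,0,-14,0,0.25]]]'

```text
time_s: 18.5
ee_pos: [533.7, 37.6, 335.9]
ee_rot: [179.9, -0.1, 87.2]
force: [0.3, -0.5, -0.3]
gripper_width: 23.1
gripper_force: 0.0
```

```bash
python3 - <<'E'
from h import *
import cv2
s=grab_frame("scene");t=grab_frame("top")
a=cv2.resize(s[250:390,350:490],(400,400),interpolation=3);c=cv2.resize(t[200:290,110:200],(400,400),interpolation=3)
cv2.imwrite("pics/p6.png",np.hstack([a,c]))
h=np.load("hk.npy");st=state();print(st["ee_pos"],st["force"],st["gripper_width"])
k=400/140
for X in((9,-28,200),(9,28,200),(9,-50,68),(9,50,68)):print(X,((proj("scene",world(h,X))[0]-[350,250]+.5)*k-.5).round())
E
```

```text
[533.7272831   38.35913813 335.36645829] [ 0.90086312  0.36008149 -0.59599733] 22.81178798697482
(9, -28, 200) [194.  58.]
(9, 28, 200) [276. 121.]
(9, -50, 68) [123. 170.]
(9, 50, 68) [248. 279.]
```

View pics/p6.png

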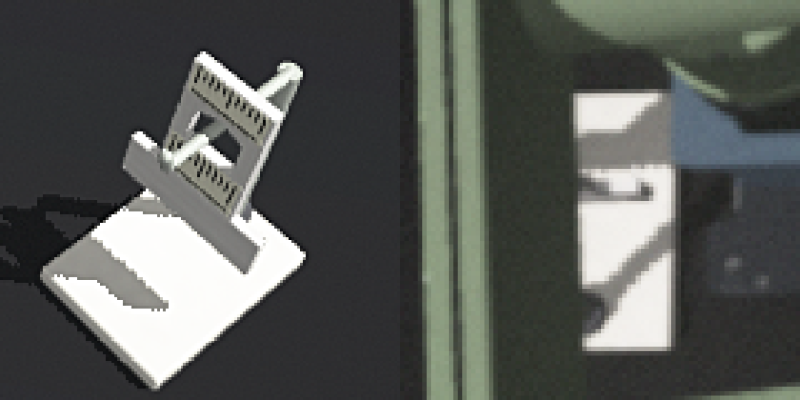

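The plate hangs with its graduated face outward; its corners (194,58), (276,121) and (123,163) are near prediction. Let it settle, then check it's still.

step_arm --plan '[[[0,0,0,0,0.25],[0,0,0,0,0.25],[0,0,0,0,0.25],[0,0,0,0,0.25],[0,0,0,0,0.25],[0,0,0,0,0.25],[0,0,0,0,0.25],[0,0,0,0,0.25],[0,0,0,0,0.25],[0,0,0,0,0.25],[0,0,0,0,0.25],[0,0,0,0,0.25],[0,0,0,0,0.25],[0,0,0,0,0.25],[0,0,0,0,0.25],[0,0,0,0,0.25],[0,0,0,0,0.25],[0,0,0,0,0.25],[0,0,0,0,0.25],[0,0,0,0,0.25]]]'

```text
time_s: 21.1
ee_pos: [533.6, 37.3, 334.9]
ee_rot: [-180.0, -0.0, 87.2]
force: [-0.6, -0.8, -0.6]
gripper_width: 22.8
gripper_force: 0.0
```

```bash
python3 - <<'E'
from h import *
import cv2
F=[grab_frame("scene")[250:390,350:490].astype(np.float32) for _ in range(14)]
d=[round(float(np.abs(cv2.GaussianBlur(f-F[0],(5,5),0)).max()),1) for f in F[1:]];print(d)
a=cv2.resize(F[-1],(560,560),interpolation=3);cv2.imwrite("pics/p7.png",a)
h=np.load("hk.npy");k=4
for X in((9,-28,200),(9,28,200),(9,-50,68),(9,50,68),(9,-50,102),(9,50,102)):print(X,((proj("scene",world(h,X))[0]-[350,250]+.5)*k-.5).round())
E
```

```text
[1.4, 1.7, 1.5, 1.5, 1.5, 1.5, 1.3, 1.4, 1.5, 1.5, 1.6, 1.4, 1.4]
(9, -28, 200) [272.  82.]
(9, 28, 200) [386. 170.]
(9, -50, 68) [172. 238.]
(9, 50, 68) [348. 391.]
(9, -50, 102) [186. 194.]
(9, 50, 102) [368. 347.][ WARN:0@5.986] global loadsave.cpp:1063 imwrite_ Unsupported depth image for selected encoder is fallbacked to CV_8U.
```

View pics/p7.png

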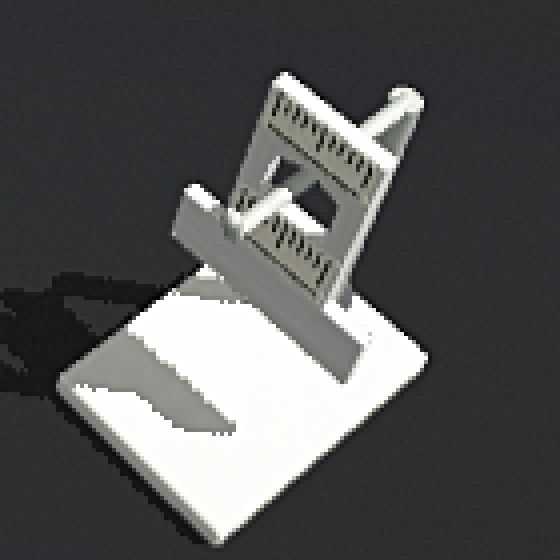

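It's at rest: frame differences show only noise. The corners (172,235) and (346,383) are within 2 camera pixels of upright. Handing in.

```bash
python3 -c "
from workcell import *
print(job_done())"
```

```text
the job is handed in; nothing more can be done
None
```

The job is handed in after about 22 s of the 62 s allowed; no verdict came back. By my last pictures, the lever stands open at about 1.64 rad and the plate hangs still and upright on the hook, graduated face outward. The arm never went near the bottle, the slide box or the dish.

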